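Tip the fallen tea tin upright

ROBOT

A 7-joint arm with a two-finger parallel gripper is mounted at the origin on the work surface. World frame = base frame: x ahead of the robot, y to its left, z up, the work surface at z = 0. Lengths are in m, angles in rad, forces in N, time in s.
With the tool pointing down it reaches from about 0.35 to 0.9 m from the base axis. Payload 7.2 kg.
Tool frame: the origin (TCP) lies midway between the tips of the shut fingers; the grasp point (between the pads) lies env.tcp_to_grasp behind it (env.tcp_to_grasp is the distance from the TCP to the grasp point, in m); z points along the fingers, y is the line along which they close (so a half turn about z gives the same grasp; the last joint's range is limited). The gripper opens to 85 mm and grips with 20 to 120 N. Pads are 22 mm wide; open, the fingers measure 114 mm over their backs; the gripper's body (76 mm by 85 mm) begins 54 mm behind the grasp point. The pads swing forward as they close: fully open they stand 13 mm farther back than shut.
Start: joints at [-1.325, 0.411, -0.013, 1.596, 0.006, 1.134, -0.082], TCP at [0.193, 0.594, 0.231] pointing down, gripper open.
Joint ranges: [-2.95, 2.95], [-0.29, 1.99], [-1.47, 1.44], [0.14, 2.54], [-1.03, 4.17], [0.13, 1.85], [-2.86, 2.86]. Speed limits (rad/s): [2.39, 2.39, 3.01, 3.01, 3.14, 3.14, 3.14].

INTERFACE

Orientations are given as a rotation vector (axis times angle).
In Python, from cell import status, optics, ticket, env gives the robot as it stands.
- The arm moves only by the tool apply_moves, never from a script. Its argument "steps" is one flat list of numbers, 7 for each row, row after row: the finger opening in mm, from 0 to 85.4, then the shift along the tool's x, y, z in mm, then the turn, a rotation vector about the tool's x, y, z in degrees. In form: [gripper, dx, dy, dz, ax, ay, az, gripper, dx, dy, dz, ax, ay, az, ...]. A call has 1 to 12 rows; each row shifts and turns the commanded pose from where the row before left it, along the tool's axes as they then stand; what a row does not reach is not made up. A row lasts 1/10 s, in which the tool goes at most 50 mm and 8.59 degrees, less where a joint would pass 70% of its speed; a pose out of reach is approached as far as the arm can. A call with a gripper value outside its range is refused whole. The fingers move at their own pace and stop on an object; "force" is the grip in N (left out, the last holds). Time passes only in rows, so rows that do not move let the fingers close. It gives the time, the measured TCP pose, the force, the opening and the grip force at its end, in the units of the state.
- status.state(): the state, without advancing time (a new reading comes with each control period).
- optics.capture(name): name is "side" or "top" or "wrist"; returns the picture (384x512x3 uint8, blue, green, red); there is no depth.
- optics.calibration(name): a dict with "vertical_fov" (degrees; the focal length in pixels is half the picture's height over the tangent of half this angle, whatever the lens; pixels are square), "cx", "cy" (the principal point, pixels), "eye" and "rotation" of the camera in the world; the wrist camera has in their place "hand_eye" (4x4, takes a point from camera to tool coordinates, whose origin is the TCP and whose axes are the flange's). Camera axes: x right, y down, z forward; pixel columns grow to the right and rows downward; lengths in m; the calibration is good to about 2 mm. A picture is of the moment at which its call begins: read the wrist's pose just before it. calibration takes no time and is no camera call.
- ticket.finish_job(): hands the job in; it is judged then, once.
The state is a dict: "time": time; "q": joint angles; "joint_vel": joint speeds; "joint_efforts": joint torques, N m; "tcp_pos": TCP position; "orientation": TCP orientation; "ft_force": force on the tool from outside, world axes, zero at the start; "ft_torque": the same for the moment, N m; "finger_gap": opening from 0.0 (shut) to 1.0 (fully open); "grasp_force": force on a finger pad.
Only numpy, scipy, OpenCV 4.12 (cv2) and the standard library are available. Lean on these libraries where they do the work, as an engineer would, in place of code of your own. Each camera call takes 0.05 s, during which the arm holds its last target. There are 200 camera calls.

TASK

Two boxy tins lie on their sides on the terrazzo slab near the mortar. Take the longer one, the tea tin, and tip it a quarter turn up over its bottom edge, without lifting it off the slab, so that it stands on its base with the round wooden lid on top. Let go of it, and leave the shorter, empty tin lying where it is and the steel cup where it stands.

Things in the scene. Friction and masses are not known exactly. Their poses are not given: they have to be found in the camera images.
- tea_tin: Longer steel tin: box 92 mm long (x), 54 wide (y), 66 high as it lies (z), ~200 g. Round wooden lid (44 wide, 12 proud) on one end, plain base on the other. Starts on a side, lid to robot's left within 30 deg. Origin: box centre, 33 mm up lying, 46 standing. x: base to lid; z up at start. Pivot: edge along y at x=-46, z=-33. Grip across y near the lid. Let go past 60 deg it rights itself.
- short_tin: Shorter steel tin of the same make, 54 wide (y) and 66 high as it lies (z) but only 60 mm long (x), same round lid; lies on its side pointing anywhere; leave alone. Origin: centre of its box, 33 mm above the slab; x from base to lid. The two tins lie left and right in front of the robot, either way round, their centres at least 0.24 m apart.
- cup: Stainless cup standing upright beyond the tins, 76 mm across the rim, 85 mm tall, light; leave alone. Origin: centre of its underside, z up. (Farther out on the right, over 0.85 m from the robot, stands the heavy fixed wooden mortar, 160 mm across, 170 mm tall, with a pestle to 250 mm; on the far left a pink basin.)
Mind the look-alikes: they are no part of the job. Leave any blue look-alike of the tea_tin alone.

How it is judged:
By the outcome, as a careful person would: the job done as asked, in the order asked, and still so for the second after the job is handed in, with the robot touching nothing.
It also fails if it takes over 32 s, if anything falls off the work surface, if the arm or the gripper's body presses on something with over 40 N, if the wrist force passes 120 N, or if a joint passes its speed limit or range.

## Working session

There is one attempt and no reset: what is moved stays moved. The work goes in short steps, Python scripts to look and compute and a tool call to move; the robot and the scene stay as the last step left them, time stands still between calls to the robot, and variables do not carry over. Pictures are saved under pics/ and viewed, at most 10 in all, crops included, and the job is handed in when it is done.

Besides the shell and the picture viewer there is one more tool, called after "Call:" in YAML: its name, and indented under it one key for each argument. apply_moves: Moves the arm, as the interface text tells. Its arguments: {"type":"object","properties":{"steps":{"type":"array","items":{"type":"number"}},"force":{"type":"number"}},"required":["steps"]}

```bash
mkdir -p pics; ls; python3 - <<'E'
from cell import status, optics, ticket, env
import cv2,numpy as np
s=status.state();print(s,env.tcp_to_grasp)
for n in("side","top"):
    cv2.imwrite(f"pics/{n}0.png",optics.capture(n));print(n,optics.calibration(n))
print(optics.calibration("wrist"))
E
```

```text
pics
{'time': 0.0, 'q': array([-1.32519816,  0.41189339, -0.01269835,  1.59706467,  0.00556611,
        1.13426643, -0.08222018]), 'joint_vel': array([ 0.00126223, -0.0004237 , -0.00020693, -0.00074423,  0.00050309,
       -0.00133422,  0.00046197]), 'joint_efforts': array([-6.24489112e-04, -6.00627780e+01,  6.81785177e-01, -2.99418712e+01,
        1.38431278e-02,  1.03807574e-02,  1.74646414e-05]), 'tcp_pos': array([0.19280503, 0.59399659, 0.23044873]), 'orientation': array([-4.90902277e-01, -3.10283643e+00,  2.49512591e-03]), 'ft_force': array([-0.67219244, -0.84403717,  0.11304191]), 'ft_torque': array([-0.00406557,  0.01809527,  0.00557582]), 'grasp_force': 0.0, 'finger_gap': 1.0027947087541522} 0.0187
side {'vertical_fov': 54.10793632041601, 'cx': 261.88461459148965, 'cy': 187.355330293818, 'eye': array([0.31902266, 0.41178239, 0.60267419]), 'rotation': array([-0.63575647,  2.72867484, -0.98476866])}
top {'vertical_fov': 46.238453785101484, 'cx': 257.0388018686771, 'cy': 190.89694838584253, 'eye': array([0.332096  , 0.01336596, 1.05718842]), 'rotation': array([-2.01915682,  2.2123952 , -0.218082  ])}
{'vertical_fov': 66.88615489284152, 'cx': 260.8032330935753, 'cy': 189.5265949566004, 'hand_eye': array([[-5.94492937e-04, -9.44626377e-01, -3.28147305e-01,
         8.57001369e-02],
       [ 9.99999017e-01, -9.78398698e-04,  1.00481967e-03,
         5.56378651e-04],
       [-1.27023806e-03, -3.28146385e-01,  9.44626030e-01,
        -1.42944957e-01],
       [ 0.00000000e+00,  0.00000000e+00,  0.00000000e+00,
         1.00000000e+00]])}
```

View pics/top0.png

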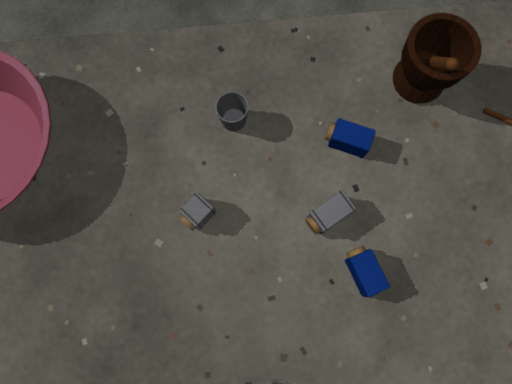

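View pics/side0.png

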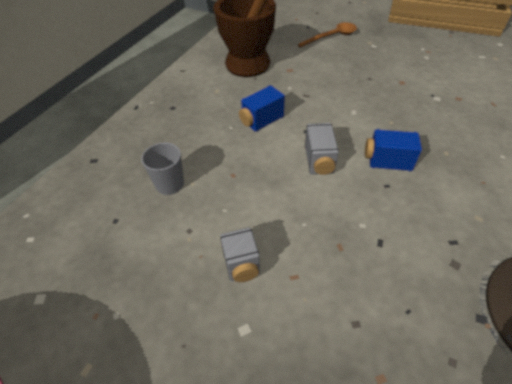

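The top view shows the tea tin at (332,211), with its lid to the lower left at (314,225). The short tin is at (197,209), the cup at (232,112), and the blue look-alikes at (351,138) and (368,272). The side view agrees: tea tin at (321,145), short tin at (240,252).

```bash
cat > h.py <<'E'
import numpy as np,cv2
from scipy.spatial.transform import Rotation as R
from cell import status, optics, ticket, env
def plane(n,px,z):
    c=optics.calibration(n);f=192/np.tan(np.radians(c["vertical_fov"]/2))
    px=np.atleast_2d(np.array(px,float))
    d=np.c_[(px[:,0]-c["cx"])/f,(px[:,1]-c["cy"])/f,np.ones(len(px))]
    d=R.from_rotvec(c["rotation"]).apply(d);e=np.array(c["eye"])
    return e+d*((z-e[2])/d[:,2])[:,None]
def pose():
    s=status.state();return np.array(s["tcp_pos"]),R.from_rotvec(s["orientation"]),s
E
python3 - <<'E'
from h import *
print([a for a in dir(env) if a[0]!='_'])
im=cv2.imread("pics/top0.png");hsv=cv2.cvtColor(im,cv2.COLOR_BGR2HSV)
for p in[(332,211),(340,220),(314,225),(300,190),(325,200),(355,232),(280,250)]:print(p,im[p[1],p[0]],hsv[p[1],p[0]])
x0,y0,w,h=295,180,75,62
cv2.imwrite("pics/c0.png",cv2.resize(im[y0:y0+h,x0:x0+w],None,fx=9,fy=9,interpolation=cv2.INTER_CUBIC))
E
```

```text
['MotionError', 'tcp_to_grasp']
(332, 211) [107 104 103] [113  10 107]
(340, 220) [62 64 64] [30  8 64]
(314, 225) [ 65 101 126] [ 18 123 126]
(300, 190) [86 94 96] [24 27 96]
(325, 200) [86 94 96] [24 27 96]
(355, 232) [59 64 66] [21 27 66]
(280, 250) [ 89  98 100] [ 25  28 100]
```

View pics/c0.png

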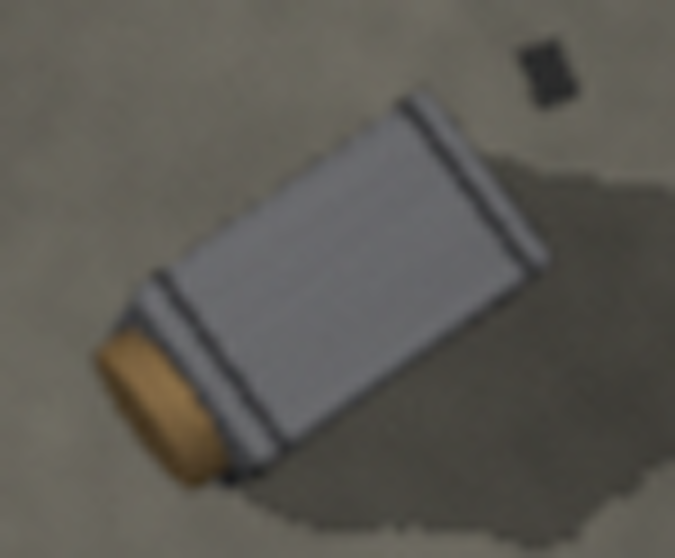

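The crop shows the top face with base corners at crop pixels (425,90) and (548,255), and lid corners at about (143,292) and (268,465). The lid points lower left.

```bash
python3 - <<'E'
from h import *
im=cv2.imread("pics/top0.png")
i=im.astype(int)[180:242,295:370]
m=((i[...,0]-i[...,2]>=0)&(i.max(2)>75)).astype(np.uint8)
n,l,s,_=cv2.connectedComponentsWithStats(m);k=1+s[1:,4].argmax()
r=cv2.minAreaRect(cv2.findContours((l==k).astype(np.uint8),0,1)[0][0])
print("auto",(plane("top",cv2.boxPoints(r)+[295,180],.066)).round(4).tolist())
c=np.array([(425,90),(548,255),(268,465),(143,292)])/9-.45+[295,180]
P=plane("top",c,.066)[:,:2];print(P.round(4),np.linalg.norm(P-np.roll(P,-1,0),axis=1),P.mean(0))
ax=P[2]+P[3]-P[0]-P[1];ax/=np.linalg.norm(ax);print("axis",ax,np.degrees(np.arctan2(ax[1],ax[0])))
p,r,s=pose();print(p,r.as_matrix().round(3))
# blue lookalikes top faces
b=((im[...,0].astype(int)-im[...,2])>50).astype(np.uint8)
for q in cv2.findContours(b,0,1)[0]:
    if cv2.contourArea(q)>100:print("blue",plane("top",cv2.boxPoints(cv2.minAreaRect(q)),.066)[:,:2].round(3).tolist())
E
```

```text
auto [[0.4744, -0.1121, 0.066], [0.5197, -0.1918, 0.066], [0.4733, -0.2162, 0.066], [0.4288, -0.1369, 0.066]]
[[ 0.5188 -0.1905]
 [ 0.4746 -0.2155]
 [ 0.4291 -0.1402]
 [ 0.4745 -0.1146]] [0.05078125 0.08797153 0.05214516 0.08790595] [ 0.47426444 -0.16520669]
axis [-0.51015592  0.86008193] 120.67421622681884
[0.19281448 0.59405538 0.23053314] [[-0.951  0.309 -0.   ]
 [ 0.309  0.951 -0.001]
 [-0.    -0.001 -1.   ]]
blue [[0.362, -0.177], [0.385, -0.236], [0.298, -0.266], [0.277, -0.207]]
blue [[0.639, -0.18], [0.689, -0.203], [0.652, -0.286], [0.602, -0.263]]
```

Call:
apply_moves:
  steps: [85, -30, -38.5, 0, 0, 0, 0, 85, -30, -38.5, 0, 0, 0, 0, 85, -30, -38.5, 0, 0, 0, 0, 85, -30, -38.5, 0, 0, 0, 0, 85, -30, -38.5, 0, 0, 0, 0, 85, -30, -38.5, 0, 0, 0, 0, 85, -30, -38.5, 0, 0, 0, 0, 85, -30, -38.5, 0, 0, 0, 0, 85, -30, -38.5, 0, 0, 0, 0, 85, -30, -38.5, 0, 0, 0, 0, 85, -30, -38.5, 0, 0, 0, 0, 85, -30, -38.5, 0, 0, 0, 0]
  force: 40

```text
time: 1.3
tcp_pos: [0.3928, 0.0419, 0.2314]
orientation: [0.491, 3.103, 0.001]
ft_force: [1.3, 1.2, -0.7]
finger_gap: 0.994
grasp_force: 0.0
```

Call:
apply_moves:
  steps: [85, -30, -38.5, 0, 0, 0, 0, 85, -30, -38.5, 0, 0, 0, 0, 85, -30, -38.5, 0, 0, 0, 0, 85, -30, -38.5, 0, 0, 0, 0, 85, 0, 0, 0, 0, 0, 8.4, 85, 0, 0, 0, 0, 0, 8.4, 85, 0, 0, 0, 0, 0, 8.4, 85, 0, 0, 0, 0, 0, 8.4, 85, 0, 0, 0, 0, 0, 8.4, 85, 0, 0, 0, 0, 0, 0]

```text
time: 2.3
tcp_pos: [0.4591, -0.1395, 0.231]
orientation: [-1.573, -2.719, 0.001]
ft_force: [0.9, -0.1, 0.4]
finger_gap: 1.0
grasp_force: 0.0
```

```bash
cat >> h.py <<'E'
A=np.radians(120.2);AX=np.array([np.cos(A),np.sin(A),0]);C=np.array([.4743,-.165,.033])
def goal(tilt,tx=.028,tz=.006,back=0.):
    # tool pose (pos,R) for the lying tin; tilt deg about tool y
    x=AX;z=np.array([0,0,-1.]);y=np.cross(z,x)
    Rg=R.from_matrix(np.c_[x,y,z])*R.from_rotvec([0,np.radians(tilt),0])
    return C+tx*AX+[0,0,tz]+Rg.apply([0,0,.0187-back]),Rg
def diff(p,r,pg,rg):
    print("shift mm",(r.inv().apply(pg-p)*1000).round(1),"turn",np.degrees((r.inv()*rg).as_rotvec()).round(2))
E
python3 - <<'E'
from h import *
p,r,s=pose();print(s["time"],p,s["q"].round(3),s["ft_force"].round(1))
diff(p,r,*goal(0,back=.1));diff(p,r,*goal(-20,back=.1));diff(p,r,*goal(-20))
cv2.imwrite("pics/w1.png",optics.capture("wrist"))
E
```

```text
2.3 [ 0.45914792 -0.13950208  0.23104989] [-0.476  0.186  0.776  1.974 -0.15   1.04   0.89 ] [ 0.9 -0.1  0.4]
shift mm [ -1.7   0.3 110.7] turn [-0.03 -0.01 -0.3 ]
shift mm [ 26.1   0.2 115.7] turn [ -0.08 -20.01  -0.29]
shift mm [ -8.1   0.4 209.6] turn [ -0.08 -20.01  -0.29]
```

View pics/w1.png

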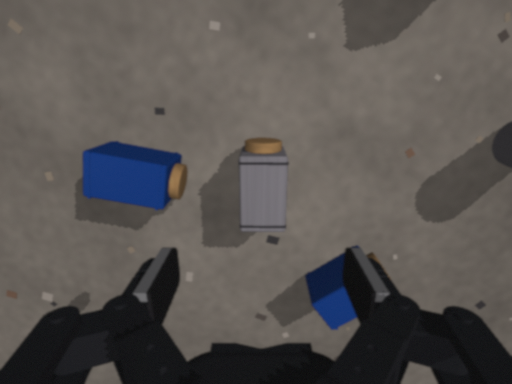

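The wrist view shows the tea tin squarely between the fingers, with its axis vertical in the image (top face cols 240–287, rows 152–230). Its lid points away, and it sits about 3 mm off in tool x and y from the first measurement. I'll correct for that and descend with a −20° pre-tilt.

Call:
apply_moves:
  steps: [85, 29, 2, 38, 0, 0, 0, 85, 0, 0, 40, 0, 0, 0, 85, 0, 0, 38, 0, 0, 0, 85, 0, 0, 0, 0, -6.7, 0, 85, 0, 0, 0, 0, -6.7, 0, 85, 0, 0, 0, 0, -6.6, 0, 85, 0, 0, 25, 0, 0, 0, 85, 0, 0, 25, 0, 0, 0, 85, 0, 0, 25, 0, 0, 0, 85, 0, 0, 25, 0, 0, 0, 85, 0, 0, 0, 0, 0, 0]

```text
time: 3.45
tcp_pos: [0.4617, -0.1434, 0.0188]
orientation: [1.417, 2.463, -0.249]
ft_force: [0.4, -1.1, -0.1]
finger_gap: 1.001
grasp_force: 0.0
```

```bash
python3 - <<'E'
from h import *
p,r,s=pose();print(s["time"],p,s["q"].round(3),s["ft_force"].round(1))
diff(p,r,*goal(-20))
E
```

```text
3.45 [ 0.46167263 -0.14339863  0.01875913] [-0.533  0.528  0.648  2.331 -0.094  0.201  0.635] [ 0.4 -1.1 -0.1]
shift mm [-4.1  0.  -1.4] turn [-0.36 -0.67  0.05]
```

Call:
apply_moves:
  steps: [40, 0, 0, 0, 0, 0, 0, 40, 0, 0, 0, 0, 0, 0, 40, 0, 0, 0, 0, 0, 0, 40, 0, 0, 0, 0, 0, 0, 40, 0, 0, 0, 0, 0, 0, 40, 0, 0, 0, 0, 0, 0]
  force: 35

```text
time: 4.05
tcp_pos: [0.4632, -0.1424, 0.0217]
orientation: [1.419, 2.458, -0.243]
ft_force: [-2.6, 0.2, 10.2]
finger_gap: 0.627
grasp_force: 37.6
```

```bash
python3 - <<'E'
from h import *
p,r,s=pose();print(s["time"],p,s["ft_force"].round(1),s["finger_gap"]*85.4)
# tip about pivot: AX*(-.046)+offset(3mm), z=0
piv=C*[1,1,0]+AX*(-.046+.003)
ay=r.as_matrix()[:,1];ay=ay*[1,1,0];ay/=np.linalg.norm(ay)
q,rr=p,r
for k in range(18):
    D=R.from_rotvec(ay*np.radians(5)); q2=piv+D.apply(q-piv);r2=D*rr
    print((rr.inv().apply(q2-q)*1000).round(2),np.degrees((rr.inv()*r2).as_rotvec()).round(2)) if k in(0,10) else 0
    q,rr=q2,r2
print(q,rr.as_matrix().round(2))
cv2.imwrite("pics/s2.png",optics.capture("side"))
E
```

```text
4.05 [ 0.46323744 -0.14243035  0.02174956] [-2.6  0.2 10.2] 53.54176027284567
[-3.98 -0.   -4.8 ] [-0.  5. -0.]
[-3.98 -0.   -4.8 ] [-0.  5. -0.]
[ 0.50817883 -0.22020544  0.06807634] [[-0.17  0.87 -0.47]
 [ 0.29  0.5   0.82]
 [ 0.94 -0.   -0.33]]
```

View pics/s2.png

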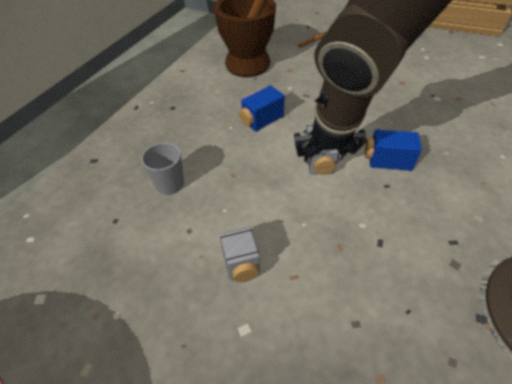

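Call:
apply_moves:
  steps: [40, -4, 0, -4.8, 0, 5, 0, 40, -4, 0, -4.8, 0, 5, 0, 40, -4, 0, -4.8, 0, 5, 0, 40, -4, 0, -4.8, 0, 5, 0, 40, 0, 0, 0, 0, 0, 0]

```text
time: 4.6
tcp_pos: [0.4706, -0.1563, 0.0445]
orientation: [-1.575, -2.711, -0.009]
ft_force: [0.1, -0.2, -2.4]
finger_gap: 0.631
grasp_force: 37.5
```

```bash
cat >> h.py <<'E'
def rep():
    p,r,s=pose();z=r.as_matrix()[:,2]
    print("t",s["time"],"p",p.round(4),"tilt",np.degrees(np.arctan2(z@AX,-z[2])).round(1),"F",s["ft_force"].round(1),"T",s["ft_torque"].round(2),"gap",(s["finger_gap"]*85.4).round(1),"q",s["q"].round(2))
E
python3 -c "
from h import *
rep()"
```

```text
Traceback (most recent call last):
  File "h.py", line 22, in rep
    print("t",s["time"],"p",p.round(4),"tilt",np.degrees(np.arctan2(z@AX,-z[2])).round(1),"F",s["ft_force"].round(1),"T",s["ft_torque"].round(2),"gap",(s["finger_gap"]*85.4).round(1),"q",s["q"].round(2))
                                                                                                                                                       ^^^^^^^^^^^^^^^^^^^^^^^^^^^^
AttributeError: 'float' object has no attribute 'round'
```

Call:
apply_moves:
  steps: [40, 0, 0, 2, 0, 0, 0, 40, 0, 0, 0, 0, 0, 0]

```text
time: 4.8
tcp_pos: [0.4683, -0.1523, 0.0405]
orientation: [-1.566, -2.714, -0.004]
ft_force: [-1.4, -2.2, 3.5]
finger_gap: 0.63
grasp_force: 38.0
```

```bash
sed -i 's/(s\["finger_gap"\]\*85.4).round(1)/round(s["finger_gap"]*85.4,1)/' h.py; python3 -c "
from h import *
rep()"
```

```text
t 4.8 p [ 0.4683 -0.1523  0.0405] tilt 0.5 F [-1.4 -2.2  3.5] T [-0.93 -0.1  -0.12] gap 53.8 q [-0.02  0.47  0.3   2.1  -0.24  0.62  0.98]
```

Call:
apply_moves:
  steps: [40, -4, 0, -4.5, 0, 5, 0, 40, -4, 0, -4.5, 0, 5, 0, 40, -4, 0, -4.5, 0, 5, 0, 40, 0, 0, 0, 0, 0, 0]

```text
time: 5.2
tcp_pos: [0.475, -0.1628, 0.0539]
orientation: [-1.447, -2.506, -0.199]
ft_force: [-4.8, 3.9, 19.7]
finger_gap: 0.625
grasp_force: 39.8
```

```bash
python3 - <<'E'
from h import *
rep()
cv2.imwrite("pics/s3.png",cv2.resize(optics.capture("side")[80:200,240:400],None,fx=4,fy=4))
E
```

```text
t 5.2 p [ 0.475  -0.1628  0.0539] tilt 15.9 F [-4.8  3.9 19.7] T [0.93 1.17 0.09] gap 53.4 q [ 0.19  0.57  0.23  1.89 -0.35  0.95  1.16]
```

View pics/s3.png

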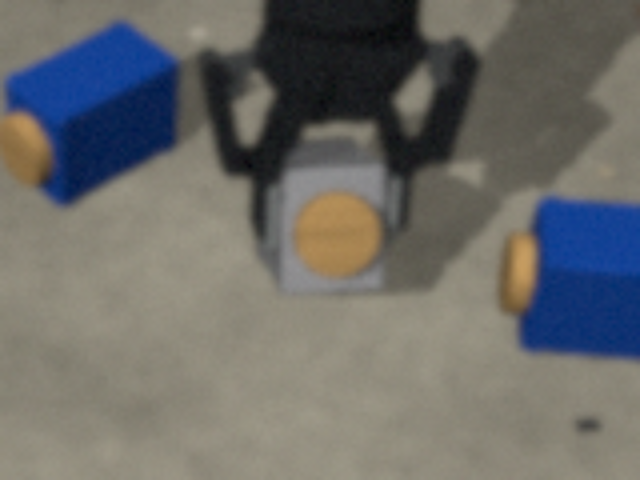

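The lid end is visibly rising between the pads (lid at crop (338,235)), and both blue tins are clear. The press is 20 N, so I'll ease up a little.

Call:
apply_moves:
  steps: [40, -4, 0, -5.4, 0, 5, 0, 40, -4, 0, -5.2, 0, 5, 0, 40, -4, 0, -4.8, 0, 5, 0, 40, 0, 0, 0, 0, 0, 0]

```text
time: 5.65
tcp_pos: [0.4826, -0.175, 0.0652]
orientation: [-1.321, -2.291, -0.365]
ft_force: [-7.1, 5.4, 29.7]
finger_gap: 0.626
grasp_force: 40.7
```

```bash
python3 -c "
from h import *
rep()"
```

```text
t 5.65 p [ 0.4826 -0.175   0.0652] tilt 31.2 F [-7.1  5.4 29.7] T [2.78 2.45 0.25] gap 53.5 q [ 0.32  0.71  0.19  1.67 -0.41  1.28  1.25]
```

Call:
apply_moves:
  steps: [40, 1.3, 0, -2.2, 0, 0, 0, 40, 0, 0, 0, 0, 0, 0]

```text
time: 5.85
tcp_pos: [0.4834, -0.1763, 0.0653]
orientation: [-1.325, -2.3, -0.359]
ft_force: [-0.8, 2.1, 3.1]
finger_gap: 0.629
grasp_force: 38.5
```

```bash
python3 - <<'E'
from h import *
rep()
cv2.imwrite("pics/s4.png",np.vstack([cv2.resize(optics.capture(n)[a:a+90,b:b+160],None,fx=3.3,fy=3.3) for n,a,b in(("side",100,250),("top",150,270))]))
E
```

```text
t 5.85 p [ 0.4834 -0.1763  0.0653] tilt 30.6 F [-0.8  2.1  3.1] T [ 0.02 -0.06  0.01] gap 53.7 q [ 0.32  0.71  0.19  1.68 -0.41  1.27  1.24]
```

View pics/s4.png

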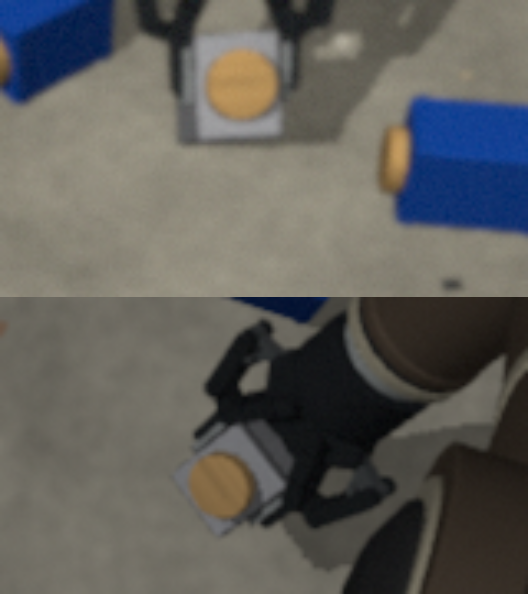

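Call:
apply_moves:
  steps: [40, -3.4, 0, -5, 0, 5, 0, 40, -3.4, 0, -5, 0, 5, 0, 40, 0, 0, 0, 0, 0, 0]

```text
time: 6.25
tcp_pos: [0.4889, -0.1879, 0.0705]
orientation: [-1.243, -2.148, -0.461]
ft_force: [-2.8, 1.2, 13.5]
finger_gap: 0.633
grasp_force: 39.4
```

```bash
python3 -c "
from h import *
rep()"
```

```text
t 6.25 p [ 0.4889 -0.1879  0.0705] tilt 41.0 F [-2.8  1.2 13.5] T [1.11 1.12 0.25] gap 54.0 q [ 0.39  0.82  0.17  1.53 -0.44  1.48  1.27]
```

Call:
apply_moves:
  steps: [40, -2.2, 0, -5.4, 0, 5, 0, 40, -2.8, 0, -5, 0, 5, 0, 40, 0, 0, 0, 0, 0, 0]

```text
time: 6.55
tcp_pos: [0.4948, -0.1975, 0.0737]
orientation: [-1.16, -2.003, -0.549]
ft_force: [-0.3, 0.3, 7.7]
finger_gap: 0.629
grasp_force: 39.7
```

```bash
python3 -c "
from h import *
rep()"
```

```text
t 6.55 p [ 0.4948 -0.1975  0.0737] tilt 50.9 F [-0.3  0.3  7.7] T [ 0.46  0.2  -0.06] gap 53.7 q [ 0.45  0.94  0.15  1.38 -0.47  1.67  1.28]
```

Call:
apply_moves:
  steps: [40, -2.8, 0, -5, 0, 5, 0, 40, -2.6, 0, -4, 0, 4, 0, 40, 0, 0, 0, 0, 0, 0]

```text
time: 6.85
tcp_pos: [0.4995, -0.206, 0.0746]
orientation: [-1.082, -1.868, -0.62]
ft_force: [-0.3, 2.2, 4.9]
finger_gap: 0.63
grasp_force: 39.4
```

```bash
python3 - <<'E'
from h import *
rep()
cv2.imwrite("pics/s5.png",np.vstack([cv2.resize(optics.capture(n)[a:a+90,b:b+160],None,fx=3.3,fy=3.3) for n,a,b in(("side",90,250),("top",140,270))]))
E
```

```text
t 6.85 p [ 0.4995 -0.206   0.0746] tilt 59.9 F [-0.3  2.2  4.9] T [0.32 0.21 0.  ] gap 53.8 q [ 0.5   1.05  0.11  1.25 -0.49  1.84  1.26]
```

View pics/s5.png

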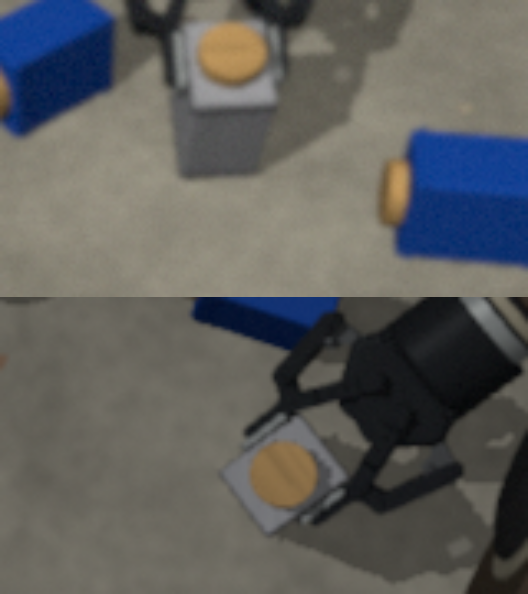

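The tin is nearly upright (about 80°) with the lid on top, and the wrist is near its joint limit. Past 60° the tin rights itself, so I'll let go and back away up and out.

Call:
apply_moves:
  steps: [60, 0, 0, 0, 0, 0, 0, 66, 0, 0, 0, 0, 0, 0, 74, 0, 0, 0, 0, 0, 0, 74, 0, 0, 0, 0, 0, 0, 74, 0, 0, 0, 0, 0, 0, 74, 0, 0, 0, 0, 0, 0]

```text
time: 7.55
tcp_pos: [0.4997, -0.2065, 0.0756]
orientation: [-1.084, -1.874, -0.618]
ft_force: [-0.3, -0.8, -0.3]
finger_gap: 0.866
grasp_force: 0.0
```

```bash
python3 - <<'E'
from h import *
rep()
cv2.imwrite("pics/s6.png",np.vstack([cv2.resize(optics.capture(n)[a:a+90,b:b+160],None,fx=3.3,fy=3.3) for n,a,b in(("side",90,250),("top",140,270))]))
E
```

```text
t 7.55 p [ 0.4997 -0.2065  0.0756] tilt 59.6 F [-0.3 -0.8 -0.3] T [-0.79 -0.49 -0.  ] gap 73.9 q [ 0.5   1.05  0.12  1.26 -0.49  1.83  1.26]
```

View pics/s6.png

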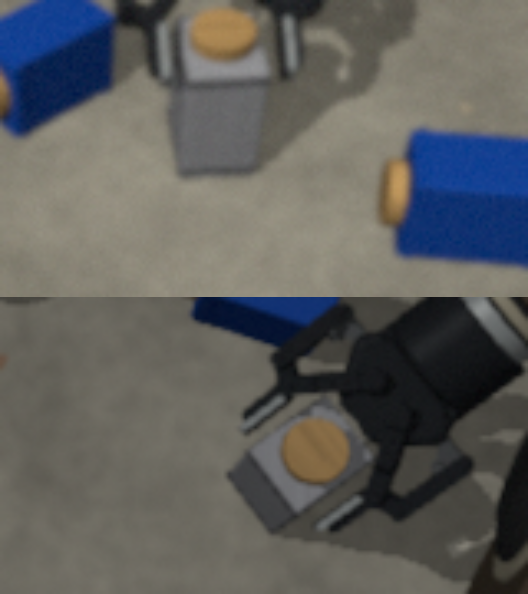

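The tin rests upright with the lid up, and the open pads are clear on both sides. I'll retract along the tool axis.

Call:
apply_moves:
  steps: [74, 0, 0, -10, 0, 0, 0, 74, 0, 0, -15, 0, 0, 0, 74, 5, 0, -20, 0, 0, 0, 74, 10, 0, -25, 0, 0, 0, 74, 25, 0, -25, 0, 0, 0, 74, 30, 0, -15, 0, 0, 0, 74, 30, 0, -10, 0, 0, 0, 74, 30, 0, 0, 0, 0, 0, 74, 0, 0, 0, 0, 0, 0, 74, 0, 0, 0, 0, 0, 0]

```text
time: 8.65
tcp_pos: [0.4949, -0.2008, 0.2123]
orientation: [-1.114, -1.896, -0.636]
ft_force: [-0.3, 0.1, 0.4]
finger_gap: 0.865
grasp_force: 0.0
```

```bash
python3 - <<'E'
from h import *
rep()
a=optics.capture("side")
b=optics.capture("top")
cv2.imwrite("pics/s7.png",np.hstack([cv2.resize(a,(400,300)),cv2.resize(b,(400,300))]))
for n,i in(("side",a),("top",b)):
    m=(cv2.inRange(cv2.cvtColor(i,cv2.COLOR_BGR2HSV),(8,100,70),(25,255,255)))
    print(n,[[round(v) for v in cv2.boundingRect(c)] for c in cv2.findContours(m,0,1)[0] if cv2.contourArea(c)>60])
rep()
E
```

```text
t 8.65 p [ 0.4949 -0.2008  0.2123] tilt 58.0 F [-0.3  0.1  0.4] T [-0.84 -0.42  0.08] gap 73.9 q [ 0.96  0.98 -0.77  1.24 -0.1   1.85  0.72]
side [[233, 263, 25, 19], [365, 139, 8, 19], [239, 109, 13, 17], [308, 93, 19, 15], [308, 29, 29, 13], [389, 0, 123, 36], [247, 0, 16, 20]]
top [[347, 246, 18, 11], [356, 177, 19, 19], [431, 57, 26, 11]]
t 8.75 p [ 0.4948 -0.2009  0.211 ] tilt 58.1 F [ 0.2 -0.3  0.6] T [-0.77 -0.43  0.03] gap 74.0 q [ 0.96  0.98 -0.77  1.24 -0.1   1.85  0.72]
```

View pics/s7.png

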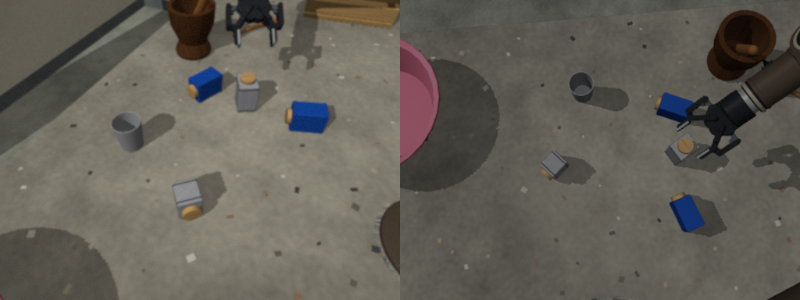

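The tea tin stands upright with its lid on top (side pane (247,92), top pane (681,148)). The short tin, cup and both blue tins are where they were. I'll ease the wrist off its limit, check, and hand in.

Call:
apply_moves:
  steps: [74, 5, 0, 0, 0, -5, 0, 74, 5, 0, 0, 0, -5, 0, 74, 0, 0, 0, 0, 0, 0, 74, 0, 0, 0, 0, 0, 0, 74, 0, 0, 0, 0, 0, 0]

```text
time: 9.25
tcp_pos: [0.4919, -0.1961, 0.2189]
orientation: [-1.201, -2.038, -0.555]
ft_force: [-0.6, -0.1, -0.2]
finger_gap: 0.867
grasp_force: 0.0
```

```bash
python3 - <<'E'
from h import *
rep()
print(plane("side",[317,100],.104).round(3),plane("top",[365.5,186.5],.104).round(3))
ds=[np.abs(optics.capture(n).astype(int)-cv2.imread(f"pics/{n}0.png")).max(2)[a:b,c:d] for n,a,b,c,d in(("side",135,290,135,270),("top",90,240,170,260))]
print([(x.max(),(x>25).sum()) for x in ds])
rep()
print(ticket.finish_job())
E
```

```text
t 9.25 p [ 0.4919 -0.1961  0.2189] tilt 48.3 F [-0.6 -0.1 -0.2] T [-0.7  -0.4  -0.06] gap 74.0 q [ 0.97  0.86 -0.78  1.33 -0.04  1.73  0.73]
[[ 0.516 -0.227  0.104]] [[ 0.514 -0.235  0.104]]
[(np.int64(16), np.int64(0)), (np.int64(7), np.int64(0))]
t 9.35 p [ 0.492  -0.1959  0.2189] tilt 48.3 F [-0.2 -1.1  0.1] T [-0.66 -0.4   0.05] gap 74.0 q [ 0.97  0.86 -0.78  1.33 -0.04  1.73  0.73]
the job is handed in; nothing more can be done
None
```

The tea tin stands on its base with the lid on top and the gripper clear of it; the short tin and cup did not move. Job handed in at 9.35 s; the one doubt is early in the tip, when the wrist force suggested the tin may briefly have come about 1 mm off the slab before I pressed it back.

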